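# Load the analyser's reagent caddy

### The arm

A 6-joint arm with a two-finger parallel gripper is mounted at the origin on the work surface. World frame = base frame: x ahead of the robot, y to its left, z up, the work surface at z = 0. Lengths are in mm, angles in rad, forces in N, time in s.
With the tool pointing down it reaches from about 300 to 850 mm from the base axis. Payload 5.4 kg.
Tool frame: the origin (TCP) lies on the centre line of the jaws, within the pads' length; the fingertips stand 25 mm ahead of it and the grasp point (between the pads) lies 6 mm ahead of it; z points along the fingers, y is the direction in which the jaws open and shut (so a half turn about z gives the same grasp; the last joint's range is limited). The gripper opens to 85 mm and grips with 20 to 120 N. Pads are 22 mm wide; open, the fingers measure 114 mm over their backs; the gripper's body (76 mm by 85 mm) begins 54 mm behind the grasp point. The pads swing forward as they close: fully open they stand 13 mm farther back than shut.
Start: joints at [-1.4, 0.158, 1.597, -0, 1.386, -0.21], TCP at [213.682, -533.804, 256.299] pointing down, gripper open.
Joint ranges: [-2.91, 2.91], [-0.94, 2.29], [0.18, 2.7], [-1.29, 4.43], [0.17, 2.64], [-3, 3]. Speed limits (rad/s): [2.57, 2.57, 3.14, 3.14, 3.14, 3.14].

### API

Orientations are given as a 3x3 rotation matrix whose columns are the frame's x, y, z axes.
In Python, from plant import robot gives the robot as it stands.
- The arm moves only by the tool jog_arm, never from a script. Its arguments are lists of equal length, an entry for each row: "translation": the shift along the tool's x, y, z in cm, a list of three; "delta_rot": the turn, a rotation vector about the tool's x, y, z in degrees, a list of three; "hand": the opening, from 0 (shut) to 1 (fully open). In form: {"translation": [[dx, dy, dz], ...], "delta_rot": [[ax, ay, az], ...], "hand": [hand, ...]}. A call has 1 to 20 rows; each row is the pose to reach, as a shift and turn from the pose commanded when the call began, along the tool's axes at that moment; what a row does not reach only later rows make up. A row lasts 1/12 s, in which the tool goes at most 41.7 mm and 7.16 degrees, less where a joint would pass 70% of its speed; a pose out of reach is approached as far as the arm can. A call with a gripper value outside its range is refused whole. The fingers move at their own pace and stop on an object; "grip_force" is the grip in N (left out, the last holds). Time passes only in rows, so rows that repeat a pose let the fingers close. It gives the time, the measured TCP pose, the force and the opening at its end, in the units of the state.
- robot.get_obs(): the state, without advancing time (a new reading comes with each control period).
- robot.get_image(name): name is "side" or "top" or "wrist"; returns (picture, depth): 384x512x3 uint8, red, green, blue; 384x512 float32, mm along the optical axis (not along the pixel's ray), 0 where there is no reading.
- robot.calibration(name): a dict with "intrinsics" (3x3 intrinsics, pixels), "cam_to_world" (4x4, takes a point from camera to world coordinates). Camera axes: x right, y up, looking along -z (the intrinsics and any distortion apply to the point x, -y, -z); pixel columns grow to the right and rows downward; lengths in mm; the calibration is good to about 2 mm. The wrist camera is an equidistant fisheye: a pixel r from the principal point sees the ray r / f radians off the axis. A picture is of the moment at which its call begins: read the wrist's pose just before it. calibration takes no time and is no camera call; for the wrist camera it gives the pose at the moment of the call.
- robot.sign_off(): hands the job in, once; it reports no verdict.
The state is a dict: "time_s": time; "qpos": joint angles; "dq": joint speeds; "effort": joint torques, N m; "ee_pos": TCP position; "tcp_rot": TCP orientation; "ft_force": force on the tool from outside, world axes, zero at the start; "torque": the same for the moment, N m; "opening": finger opening in mm.
Only numpy, scipy, OpenCV 4.12 (cv2) and the standard library are available. Lean on these libraries where they do the work, as an engineer would, in place of code of your own. Each camera call takes 0.05 s, during which the arm holds its last target.

### The job

Load the reagent caddy for the analyser's next run: stand each of the four brown bottles upright on the floor of the pocket that has the colour of its cap. The white-bodied bottles are spent look-alikes, even where their cap matches a pocket: leave them standing where they are.

Things in the scene. Friction and masses are not known exactly. Their poses are not given: they have to be found in the camera images.
- blue_brown_mid (a point): Reagent bottle to be loaded: DARK BROWN body and shoulder, blue cap. Loose, upright on a grey mat (2 mm thick) at the start. 36 mm diameter, 84 mm tall: body cylinder 58 mm tall, short shoulder, blue screw cap 25 mm diameter, 20 mm tall; band of the cap's colour near its foot; about 80 g. This point is on its axis half-way up, 42 mm above its underside; its z axis points up along the bottle.
- green_brown_mid (a point): Reagent bottle to be loaded: DARK BROWN body and shoulder, green cap. Loose, upright on a grey mat (2 mm thick) at the start. 36 mm diameter, 84 mm tall: body cylinder 58 mm tall, short shoulder, green screw cap 25 mm diameter, 20 mm tall; band of the cap's colour near its foot; about 80 g. This point is on its axis half-way up, 42 mm above its underside; its z axis points up along the bottle.
- yellow_brown_mid (a point): Reagent bottle to be loaded: DARK BROWN body and shoulder, yellow cap. Loose, upright on a grey mat (2 mm thick) at the start. 36 mm diameter, 84 mm tall: body cylinder 58 mm tall, short shoulder, yellow screw cap 25 mm diameter, 20 mm tall; band of the cap's colour near its foot; about 80 g. This point is on its axis half-way up, 42 mm above its underside; its z axis points up along the bottle.
- red_brown_mid (a point): Reagent bottle to be loaded: DARK BROWN body and shoulder, red cap. Loose, upright on a grey mat (2 mm thick) at the start. 36 mm diameter, 84 mm tall: body cylinder 58 mm tall, short shoulder, red screw cap 25 mm diameter, 20 mm tall; band of the cap's colour near its foot; about 80 g. This point is on its axis half-way up, 42 mm above its underside; its z axis points up along the bottle.
- blue_pocket: Blue pocket of the caddy: square open cell, 60 x 60 mm outside, 54 x 54 mm inside, 14 mm tall, floor 3 mm thick. Origin: centre of its underside, 4 mm above the table; x, y along its sides, z up. Fixed in a fixed grey tray, 190 x 190 mm with a 16 mm rim; the pockets form a 2 x 2 square, 84 mm apart, colours shuffled. A bottle standing in it has its half-way point 45 mm above this origin.
- green_pocket: Green pocket of the caddy: square open cell, 60 x 60 mm outside, 54 x 54 mm inside, 14 mm tall, floor 3 mm thick. Origin: centre of its underside, 4 mm above the table; x, y along its sides, z up. Fixed in a fixed grey tray, 190 x 190 mm with a 16 mm rim; the pockets form a 2 x 2 square, 84 mm apart, colours shuffled. A bottle standing in it has its half-way point 45 mm above this origin.
- yellow_pocket: Yellow pocket of the caddy: square open cell, 60 x 60 mm outside, 54 x 54 mm inside, 14 mm tall, floor 3 mm thick. Origin: centre of its underside, 4 mm above the table; x, y along its sides, z up. Fixed in a fixed grey tray, 190 x 190 mm with a 16 mm rim; the pockets form a 2 x 2 square, 84 mm apart, colours shuffled. A bottle standing in it has its half-way point 45 mm above this origin.
- red_pocket: Red pocket of the caddy: square open cell, 60 x 60 mm outside, 54 x 54 mm inside, 14 mm tall, floor 3 mm thick. Origin: centre of its underside, 4 mm above the table; x, y along its sides, z up. Fixed in a fixed grey tray, 190 x 190 mm with a 16 mm rim; the pockets form a 2 x 2 square, 84 mm apart, colours shuffled. A bottle standing in it has its half-way point 45 mm above this origin.
- blue_white_mid (a point): Look-alike that does not belong: bottle of the same shape with a WHITE body and shoulder and a blue cap. Loose, upright among the brown ones; stays where it is. 36 mm diameter, 84 mm tall: body cylinder 58 mm tall, short shoulder, blue screw cap 25 mm diameter, 20 mm tall; band of the cap's colour near its foot; about 80 g. This point is on its axis half-way up, 42 mm above its underside; its z axis points up along the bottle.
- yellow_white_mid (a point): Look-alike that does not belong: bottle of the same shape with a WHITE body and shoulder and a yellow cap. Loose, upright among the brown ones; stays where it is. 36 mm diameter, 84 mm tall: body cylinder 58 mm tall, short shoulder, yellow screw cap 25 mm diameter, 20 mm tall; band of the cap's colour near its foot; about 80 g. This point is on its axis half-way up, 42 mm above its underside; its z axis points up along the bottle.

How it is judged (in metres and radians):
At the end, for the whole second after the job is handed in: Each brown bottle stands upright (0.1 rad) in the pocket of its cap's colour, axis within 13.5 mm of the pocket's centre, half-way point 40 to 50 mm above the pocket's origin; both white bottles stand upright within 20 mm of where they began; all at rest (horizontal distance between blue_brown_mid and blue_pocket below 0.0135 m and z of blue_brown_mid in the frame of blue_pocket between 0.04 and 0.05 m and angle between each of blue_brown_mid, green_brown_mid, yellow_brown_mid, red_brown_mid, blue_white_mid, yellow_white_mid's own z axis and vertical below 0.1 rad and linear speed of each of blue_brown, green_brown, yellow_brown, red_brown, blue_white, yellow_white below 0.02 m/s and horizontal distance between green_brown_mid and green_pocket below 0.0135 m and z of green_brown_mid in the frame of green_pocket between 0.04 and 0.05 m and horizontal distance between yellow_brown_mid and yellow_pocket below 0.0135 m and z of yellow_brown_mid in the frame of yellow_pocket between 0.04 and 0.05 m and horizontal distance between red_brown_mid and red_pocket below 0.0135 m and z of red_brown_mid in the frame of red_pocket between 0.04 and 0.05 m and distance of each of blue_white_mid, yellow_white_mid from where it was at the start of the episode below 0.02 m); the robot touches nothing.
It fails at once if the white bottle with the blue cap is moved by more than 20 mm (distance of blue_white_mid from where it was at the start of the episode above 0.02 m).
It fails at once if the white bottle with the yellow cap is moved by more than 20 mm (distance of yellow_white_mid from where it was at the start of the episode above 0.02 m).
It also fails if it takes over 102 s, if anything falls off the work surface, if the arm or the gripper's body presses on something with over 40 N, if the wrist force passes 120 N, or if a joint passes its speed limit or range.

## Working session

There is one attempt and no reset: what is moved stays moved. The work goes in short steps, Python scripts to look and compute and a tool call to move; the robot and the scene stay as the last step left them, time stands still between calls to the robot, and variables do not carry over. Pictures are saved under pics/ and viewed, and the job is handed in when it is done.

Besides the shell and the picture viewer there is one more tool, called as name(argument=value, ...) on one line, values as JSON. jog_arm: Moves the arm, as the interface text tells. Its arguments: {"type":"object","properties":{"translation":{"type":"array"},"delta_rot":{"type":"array"},"hand":{"type":"array"},"grip_force":{"type":"number"}},"required":["translation","delta_rot","hand"]}

```bash
ls; mkdir -p pics
python3 - <<'E'
from plant import robot
import cv2,numpy as np
for n in ["top","side"]:
    im,d=robot.get_image(n); np.savez(f"pics/{n}0.npz",im=im,d=d)
    cv2.imwrite(f"pics/{n}0.png",im[:,:,::-1]); c=robot.calibration(n); print(n,c)
o=robot.get_obs(); print(o['ee_pos'],o['tcp_rot'],o['opening'],o['time_s'])
E
```

```text
pics
top {'intrinsics': array([[433.93873668,   0.        , 253.99171025],
       [  0.        , 433.93873668, 184.20651047],
       [  0.        ,   0.        ,   1.        ]]), 'cam_to_world': array([[-1.06844763e-02,  9.86113726e-01, -1.65727371e-01,
         3.97751891e+02],
       [-9.99938192e-01, -1.10463038e-02, -1.26168563e-03,
         1.25187649e+01],
       [-3.07484040e-03,  1.65703647e-01,  9.86170800e-01,
         8.66444199e+02],
       [ 0.00000000e+00,  0.00000000e+00,  0.00000000e+00,
         1.00000000e+00]])}
side {'intrinsics': array([[416.5425984 ,   0.        , 252.60112745],
       [  0.        , 416.5425984 , 202.07932095],
       [  0.        ,   0.        ,   1.        ]]), 'cam_to_world': array([[ 9.83705176e-01,  8.65885384e-02, -1.57564435e-01,
         4.05961290e+02],
       [-1.79727285e-01,  4.96583415e-01, -8.49177846e-01,
        -7.50855988e+02],
       [ 4.71481683e-03,  8.63659271e-01,  5.04053999e-01,
         5.00548408e+02],
       [ 0.00000000e+00,  0.00000000e+00,  0.00000000e+00,
         1.00000000e+00]])}
[ 213.59961915 -533.3023833   255.39240189] [[ 9.28374625e-01  3.71645638e-01 -2.75317270e-04]
 [ 3.71645539e-01 -9.28373098e-01  1.72782243e-03]
 [ 3.86540520e-04 -1.70638693e-03 -9.99998469e-01]] 85.18296677450098 0.1
```

View pics/top0.png

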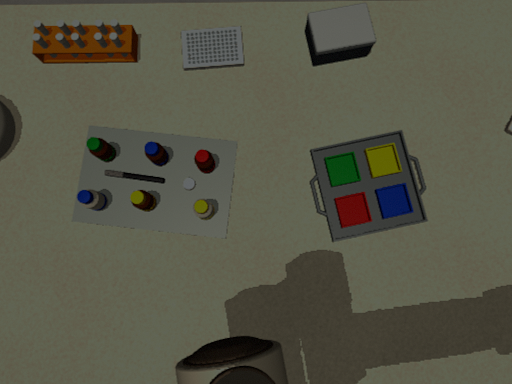

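View pics/side0.png

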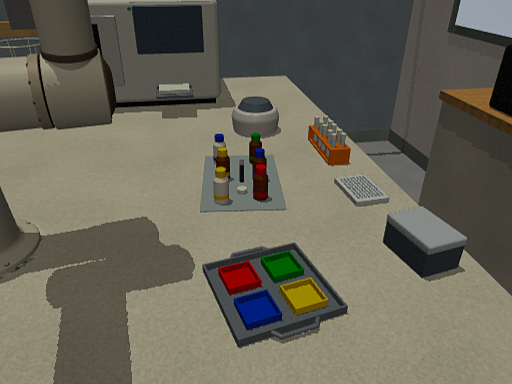

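```bash
cat > h.py <<'E'
import numpy as np, cv2
from plant import robot
def cloud(n,d):
    c=robot.calibration(n);K=c['intrinsics'];T=c['cam_to_world']
    v,u=np.mgrid[:d.shape[0],:d.shape[1]]
    p=np.stack([(u-K[0,2])/K[0,0]*d,-(v-K[1,2])/K[1,1]*d,-d],-1)
    return p@T[:3,:3].T+T[:3,3]
def ray(n,u,v):
    c=robot.calibration(n);K=c['intrinsics'];T=c['cam_to_world']
    r=T[:3,:3]@np.array([(u-K[0,2])/K[0,0],-(v-K[1,2])/K[1,1],-1]);return T[:3,3],r/np.linalg.norm(r)
def onplane(n,u,v,z):
    o,r=ray(n,u,v);return o+r*(z-o[2])/r[2]
def tri(a,b):
    (o1,r1),(o2,r2)=ray(*a),ray(*b)
    A=np.stack([r1,-r2],1);s=np.linalg.lstsq(A,o2-o1,rcond=None)[0]
    p,q=o1+s[0]*r1,o2+s[1]*r2;return (p+q)/2,np.linalg.norm(p-q)
def masks(im):
    h=cv2.cvtColor(im,cv2.COLOR_RGB2HSV);H,S,V=cv2.split(h);ok=(S>170)&(V>60)
    return dict(red=ok&((H<5)|(H>174)),yellow=ok&(H>22)&(H<33),green=ok&(H>50)&(H<75),blue=ok&(H>110)&(H<128))
E
python3 - <<'E'
from h import *
for n in ["top","side"]:
    f=np.load(f"pics/{n}0.npz");im,d=f['im'],f['d'];P=cloud(n,d)
    print(n,"zeros",(d==0).mean())
    for k,m in masks(im).items():
        N,L,S,C=cv2.connectedComponentsWithStats(m.astype(np.uint8))
        for i in range(1,N):
            if S[i,4]<25: continue
            q=P[L==i];zt=np.percentile(q[:,2],90)
            t=q[q[:,2]>zt-4];e=(t.min(0)+t.max(0))/2
            v,u=np.where((L==i)&(P[...,2]>zt-4))
            print(k,S[i],C[i].round(1),'ztop',zt.round(1),'mean',t.mean(0).round(1),'mid',e.round(1),'uvtop',u.mean().round(1),v.mean().round(1))
E
```

```text
top zeros 0.004023234049479167
red [195 150  14  12 132] [201.7 155.6] ztop 87.2 mean [583.4 110.   85.7] mid [583.8 110.7  86.6] uvtop 201.4 155.7
red [335 192  37  36 889] [352.5 209.3] ztop 17.4 mean [ 489.8 -178.1   23.2] mid [ 460.2 -101.1  440.1] uvtop 352.5 208.2
yellow [365 143  37  35 843] [382.6 160. ] ztop 17.6 mean [ 584.5 -240.4   32.5] mid [ 509.7 -133.7  440.2] uvtop 382.9 159.5
yellow [131 191  13  13 137] [136.8 197. ] ztop 87.5 mean [507.7 227.3  85.9] mid [507.8 227.1  86. ] uvtop 136.4 197.0
yellow [195 200  13  13 138] [200.8 206. ] ztop 87.2 mean [489.9 110.9  85.9] mid [490.1 110.6  85.9] uvtop 200.4 206.1
green [ 87 138  12  12 110] [ 92.4 143. ] ztop 87.2 mean [609.8 312.5  85.8] mid [609.4 312.6  85.9] uvtop 92.4 143.0
green [326 155  35  31 713] [341.5 169.8] ztop 9.6 mean [ 569.1 -162.3   10. ] mid [499.1 -92.5 436. ] uvtop 341.3 169.8
blue [145 142  13  12 120] [150.6 147.5] ztop 87.2 mean [598.3 202.6  92.3] mid [504.4 113.7 474.8] uvtop 150.6 147.5
blue [377 183  36  35 851] [393.6 200.4] ztop 17.0 mean [ 504.9 -256.1   35.1] mid [ 468.6 -142.2  439.8] 
[... 921 characters left out ...]
4 295.5] ztop 17.0 mean [ 583.2 -258.    25.1] mid [ 513.6 -481.9  256.8] uvtop 303.2 293.7
green [252 133   8   4  25] [255.2 134.4] ztop 85.4 mean [609.2 310.6  84.8] mid [609.7 310.6  84.1] uvtop 255.2 134.4
green [261 250  43  28 543] [281.7 264.9] ztop 17.3 mean [ 561.9 -196.    41. ] mid [ 504.9 -441.2  257.3] uvtop 282.0 264.0
blue [215 134   8   8  52] [218.5 137.4] ztop 85.7 mean [509.1 319.   84.9] mid [509.  319.5  84.1] uvtop 218.5 135.5
blue [255 148   9  10  77] [258.8 152.4] ztop 85.6 mean [597.8 199.6  84.8] mid [598.  201.1  84.4] uvtop 258.9 150.6
blue [ 234  290   48   40 1186] [257.5 309.1] ztop 17.1 mean [ 502.  -277.4   26.7] mid [ 472.4 -489.2  256.8] uvtop 257.3 307.8
```

Run:
```python
from h import *
from scipy.spatial.transform import Rotation
res={}
for n in ["top","side"]:
    f=np.load(f"pics/{n}0.npz");im,d=f['im'],f['d'];P=cloud(n,d)
    for k,m in masks(im).items():
        m=cv2.morphologyEx(m.astype(np.uint8),cv2.MORPH_CLOSE,np.ones((3,3)))
        N,L,S,C=cv2.connectedComponentsWithStats(m);i=1+np.argmax(S[1:,4])
        q=P[L==i];r=q[abs(q[:,2]-18)<3.];rr=cv2.minAreaRect(r[:,:2].astype(np.float32))
        # image silhouette corners on rim plane
        c,_=cv2.findContours((L==i).astype(np.uint8),cv2.RETR_EXTERNAL,cv2.CHAIN_APPROX_NONE)
        W=np.array([onplane(n,u,v,18.)[:2] for u,v in c[0][:,0]],np.float32)
        r2=cv2.minAreaRect(W)
        fl=q[abs(q[:,2]-7)<2.5]
        print(n,k,'rim z',np.median(r[:,2]).round(1),len(r),np.round(rr[0],1),np.round(rr[1],1),round(rr[2],1),'| contour',np.round(r2[0],1),np.round(r2[1],1),round(r2[2],1),'floor z',np.median(fl[:,2]).round(1))
        res[n,k]=(np.array(r2[0]))
# fit square to each
for n in ["top","side"]:
    M={k:res[n,k] for k in("green","yellow","red","blue")}
    c=sum(M.values())/4
    print(n,'centre',c,{(a,b):np.linalg.norm(M[a]-M[b]).round(1) for a,b in(("green","yellow"),("green","red"),("yellow","blue"),("red","blue"))}, np.degrees(np.arctan2(*(M['green']-M['red'])[::-1])))
# triangulated bottles (cap-top centroids)
for k,a,b in [("redB",(201.4,155.7),(260.4,167)),("yelB",(136.4,197),(221.8,149.2)),("yelW",(200.4,206.1),(220.2,169.5)),("bluB",(150.6,147.5),(258.9,150.6)),("bluW",(83.5,195.9),(218.5,135.5)),("grnB",(92.4,143),(255.2,133.4))]:
    p,e=tri(("top",*a),("side",*b));print(k,p.round(1),e.round(1), onplane("top",*a,86).round(1))
```

```text
top red rim z 17.6 162 [ 488.6 -180. ] [59.3 59.4] 11.6 | contour [ 488.7 -180.1] [59.6 59.3] 11.6 floor z 6.7
top yellow rim z 17.5 170 [ 587.3 -245.1] [60.5 60.5] 11.4 | contour [ 587.2 -245.3] [60.3 60. ] 11.7 floor z 6.7
top green rim z 17.5 133 [ 570.7 -163.3] [59.2 58.7] 12.1 | contour [ 570.5 -163.5] [59.  58.8] 11.7 floor z 6.7
top blue rim z 17.3 155 [ 505.5 -262.2] [59.5 59.8] 10.9 | contour [ 505.6 -262.1] [59.4 59.7] 11.7 floor z 6.7
side red rim z 16.9 218 [ 487.1 -182.3] [60.8 63.7] 12.8 | contour [ 486.9 -188.8] [63.9 74.9] 11.6 floor z 6.3
side yellow rim z 16.6 251 [ 586.7 -247.5] [61.1 61.6] 12.2 | contour [ 584.5 -253.5] [66.7 71.3] 11.6 floor z 6.3
side green rim z 17.1 145 [ 570.1 -164.9] [59.4 61.6] 11.6 | contour [ 569.8 -165.5] [59.9 62.2] 11.7 floor z 6.2
side blue rim z 16.9 279 [ 504.3 -264.6] [60.4 62.7] 11.8 | contour [ 503.4 -270.4] [64.3 71.1] 11.4 floor z 6.2
top centre [ 538.00619507 -212.76956558] {('green', 'yellow'): np.float64(83.5), ('green', 'red'): np.float64(83.5), ('yellow', 'blue'): np.float64(83.3), ('red', 'blue'): np.float64(83.8)} 11.4629343493652
side centre [ 536.14964294 -219.55626297] {('green', 'yellow'): np.float64(89.2), ('green', 'red'): np.float64(86.1), ('yellow', 'blue'): np.float64(82.8), ('red', 'blue'): np.float64(83.3)} 15.68808540878442
redB [584.  110.5  82.1] 0.4 [583.3 110.   86. ]
yelB [507.7 228.2  83. ] 0.8 [507.7 227.3  86. ]
yelW [490.  111.3  83. ] 0.3 [489.8 110.9  86. ]
bluB [599.8 205.1  82.4] 2.1 [600.  204.2  86. ]
bluW [510.4 324.9  82.8] 1.7 [510.8 323.6  86. ]
grnB [609.4 312.   87.2] 0.1 [609.8 312.5  86. ]
```

```bash
cat >> h.py <<'E'
yaw=-1.4+np.pi/2+0.21
R=np.array([[np.cos(yaw),np.sin(yaw),0],[np.sin(yaw),-np.cos(yaw),0],[0,0,-1]])
def delta(cmd,goal): return ((np.array(goal)-np.array(cmd))@R/10).round(1)
def after(cmd,d): return np.array(cmd)+R@np.array(d)*10
E
python3 - <<'E'
from h import *
s=[213.682,-533.804,256.299];print(delta(s,[583.6,110.2,170]),after(s,delta(s,[583.6,110.2,170])))
E
```

```text
[ 58.3 -46.    8.6] [583.95756667 109.92343046 170.299     ]
```

jog_arm(translation=[[58.3, -46.0, 8.6], [58.3, -46.0, 8.6], [58.3, -46.0, 8.6], [58.3, -46.0, 8.6], [58.3, -46.0, 8.6], [58.3, -46.0, 8.6], [58.3, -46.0, 8.6], [58.3, -46.0, 8.6], [58.3, -46.0, 8.6], [58.3, -46.0, 8.6], [58.3, -46.0, 8.6], [58.3, -46.0, 8.6], [58.3, -46.0, 8.6], [58.3, -46.0, 8.6], [58.3, -46.0, 8.6], [58.3, -46.0, 8.6], [58.3, -46.0, 8.6], [58.3, -46.0, 8.6], [58.3, -46.0, 8.6], [58.3, -46.0, 8.6]], delta_rot=[[0, 0, 0], [0, 0, 0], [0, 0, 0], [0, 0, 0], [0, 0, 0], [0, 0, 0], [0, 0, 0], [0, 0, 0], [0, 0, 0], [0, 0, 0], [0, 0, 0], [0, 0, 0], [0, 0, 0], [0, 0, 0], [0, 0, 0], [0, 0, 0], [0, 0, 0], [0, 0, 0], [0, 0, 0], [0, 0, 0]], hand=[0.65, 0.65, 0.65, 0.65, 0.65, 0.65, 0.65, 0.65, 0.65, 0.65, 0.65, 0.65, 0.65, 0.65, 0.65, 0.65, 0.65, 0.65, 0.65, 0.65], grip_force=40)

```text
time_s: 1.77
ee_pos: [583.6, 111.7, 168.9]
tcp_rot: [[0.927, 0.375, -0.002], [0.375, -0.927, -0.0], [-0.002, -0.001, -1.0]]
ft_force: [-0.6, -0.8, -0.7]
opening: 55.7
```

Run:
```python
from h import *
o=robot.get_obs();c=robot.calibration("wrist");print(o['ee_pos'],o['qpos'],c)
im,d=robot.get_image("wrist");cv2.imwrite("pics/w1.png",im[:,:,::-1]);print(robot.get_obs()['ee_pos'])
np.savez("pics/w1.npz",im=im,d=d)
```

```text
[583.63142016 111.65832904 168.93674549] [-1.40649820e-02  2.87612498e-01  1.62412207e+00 -1.67200250e-04
  1.23215529e+00  1.17270550e+00] {'intrinsics': array([[297.31863964,   0.        , 249.38552863],
       [  0.        , 297.31863964, 187.14086251],
       [  0.        ,   0.        ,   1.        ]]), 'cam_to_world': array([[ 3.74965702e-01,  8.82791264e-01,  2.82984641e-01,
         6.54984833e+02],
       [-9.27037644e-01,  3.57525640e-01,  1.13033729e-01,
         1.40451356e+02],
       [-1.38907643e-03, -3.04721186e-01,  9.52440586e-01,
         2.87221160e+02],
       [ 0.00000000e+00,  0.00000000e+00,  0.00000000e+00,
         1.00000000e+00]])}
[583.46557409 110.32755405 169.44553616]
```

View pics/w1.png

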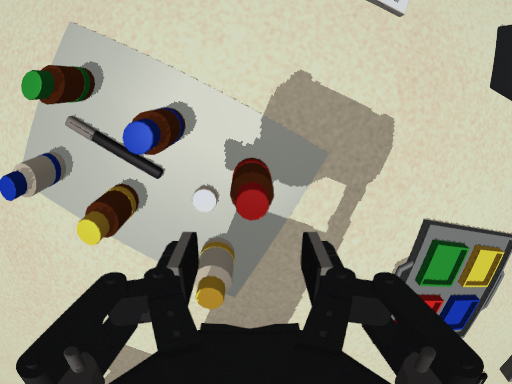

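```bash
cat >> h.py <<'E'
def wray(u,v,c):
    K=c['intrinsics'];T=c['cam_to_world'];x,y=(u-K[0,2]),(v-K[1,2]);r=np.hypot(x,y);t=r/K[0,0]
    dr=np.array([np.sin(t)*x/r,-np.sin(t)*y/r,-np.cos(t)]);return T[:3,3],T[:3,:3]@dr
E
python3 - <<'E'
from h import *
f=np.load("pics/w1.npz");im,d=f['im'],f['d'];c=robot.calibration("wrist")
for k,m in masks(im).items():
    N,L,S,C=cv2.connectedComponentsWithStats(m.astype(np.uint8))
    for i in range(1,N):
        if S[i,4]<150: continue
        v,u=np.where((L==i)&(d>0));u0,v0=u.mean(),v.mean()
        pts=[]
        for a,b in zip(u,v):
            o,r=wray(a,b,c);fw=-c['cam_to_world'][:3,2]
            pts.append(o+r*d[b,a]/(r@fw))
        p=np.array(pts);zt=np.percentile(p[:,2],85);t=p[p[:,2]>zt-4]
        print(k,S[i,4],(u0.round(),v0.round()),zt.round(1),t.mean(0).round(1))
E
```

```text
red 1015 (np.float64(252.0), np.float64(201.0)) 87.9 [584.5 109.1  87.2]
red 242 (np.float64(432.0), np.float64(301.0)) 19.0 [ 520.7 -178.7   29.3]
yellow 456 (np.float64(89.0), np.float64(231.0)) 88.0 [508.9 225.9  87.3]
yellow 702 (np.float64(482.0), np.float64(267.0)) 19.2 [ 587.6 -244.    19.1]
green 455 (np.float64(32.0), np.float64(85.0)) 88.1 [610.2 310.   87.4]
green 1065 (np.float64(443.0), np.float64(264.0)) 19.1 [ 572.2 -159.9   19.1]
blue 936 (np.float64(140.0), np.float64(136.0)) 87.9 [600.4 202.5  87.2]
blue 458 (np.float64(10.0), np.float64(184.0)) 87.8 [512.1 321.6  87.1]
blue 856 (np.float64(459.0), np.float64(310.0)) 18.3 [ 514.8 -262.1   19.4]
```

jog_arm(translation=[[0, 0, 3], [0, 0, 6], [0, 0, 9], [0, 0, 10.5], [0, 0, 11.7], [0, 0, 11.7], [0, 0, 11.7], [0, 0, 11.7], [0, 0, 11.7], [0, 0, 11.7], [0, 0, 11.7], [0, 0, 11.7], [0, 0, 11.7], [0, 0, 11.7]], delta_rot=[[0, 0, 0], [0, 0, 0], [0, 0, 0], [0, 0, 0], [0, 0, 0], [0, 0, 0], [0, 0, 0], [0, 0, 0], [0, 0, 0], [0, 0, 0], [0, 0, 0], [0, 0, 0], [0, 0, 0], [0, 0, 0]], hand=[0.65, 0.65, 0.65, 0.65, 0.65, 0.65, 0.65, 0.3, 0.3, 0.3, 0.3, 0.3, 0.3, 0.3])

```text
time_s: 2.98
ee_pos: [585.6, 109.8, 55.5]
tcp_rot: [[0.928, 0.372, 0.004], [0.372, -0.928, -0.001], [0.003, 0.002, -1.0]]
ft_force: [-1.0, -0.9, 7.1]
opening: 35.0
```

Run:
```python
from h import *
P=dict(red=(488.2,-180.8),yellow=(587.2,-246),green=(570.6,-164),blue=(505.3,-263))
B=dict(red=(584,109.9),yellow=(508,227.4),blue=(600.2,204.2),green=(609.7,311.8))
c=after([213.682,-533.804,256.299],[58.3,-46,8.6])
for k in("red","yellow","green","blue"):
    if k!="red":
        d=delta(c,[*B[k],170.3]);c=after(c,d);print("to bottle",k,d,c.round(1))
    d=delta(c,[*P[k],170.3]);c=after(c,d);print("to pocket",k,d,c.round(1))
```

```text
to pocket red [-19.7  23.4  -0. ] [ 488.  -180.5  170.3]
to bottle yellow [ 17.  -37.1  -0. ] [508.  227.1 170.3]
to pocket yellow [-10.2  46.9  -0. ] [ 587.6 -246.2  170.3]
to bottle green [ 22.8 -51.   -0. ] [609.7 312.  170.3]
to pocket green [-21.3  42.7  -0. ] [ 570.7 -163.6  170.3]
to bottle blue [ 16.4 -33.   -0. ] [600.3 203.7 170.3]
to pocket blue [-26.2  39.8  -0. ] [ 505.  -263.2  170.3]
```

jog_arm(translation=[[0, 0, -2], [0, 0, -4], [0, 0, -8], [0, 0, -11.7], [0, 0, -11.7]], delta_rot=[[0, 0, 0], [0, 0, 0], [0, 0, 0], [0, 0, 0], [0, 0, 0]], hand=[0.3, 0.3, 0.3, 0.3, 0.3])

```text
time_s: 3.4
ee_pos: [589.0, 110.1, 179.8]
tcp_rot: [[0.928, 0.372, 0.016], [0.372, -0.928, -0.0], [0.014, 0.006, -1.0]]
ft_force: [1.4, 0.2, 1.4]
opening: 34.6
```

jog_arm(translation=[[0, 0, 0], [-1, 1.2, 0], [-3, 3.6, 0], [-5, 6, 0], [-7, 8.4, 0], [-9, 10.8, 0], [-11, 13.2, 0], [-13, 15.6, 0], [-15, 18, 0], [-17, 20.4, 0], [-18.5, 22, 0], [-19.3, 23, 0], [-19.7, 23.4, 0], [-19.7, 23.4, 0], [-19.7, 23.4, 0], [-19.7, 23.4, 0], [-19.7, 23.4, 0]], delta_rot=[[0, 0, 0], [0, 0, 0], [0, 0, 0], [0, 0, 0], [0, 0, 0], [0, 0, 0], [0, 0, 0], [0, 0, 0], [0, 0, 0], [0, 0, 0], [0, 0, 0], [0, 0, 0], [0, 0, 0], [0, 0, 0], [0, 0, 0], [0, 0, 0], [0, 0, 0]], hand=[0.3, 0.3, 0.3, 0.3, 0.3, 0.3, 0.3, 0.3, 0.3, 0.3, 0.3, 0.3, 0.3, 0.3, 0.3, 0.3, 0.3])

```text
time_s: 4.82
ee_pos: [488.3, -179.4, 170.1]
tcp_rot: [[0.928, 0.373, -0.0], [0.373, -0.928, 0.0], [-0.0, -0.0, -1.0]]
ft_force: [0.3, -0.2, -0.8]
opening: 34.7
```

Run:
```python
from h import *
im,d=robot.get_image("side");cv2.imwrite("pics/s2.png",cv2.resize(im[120:380,130:400,::-1],None,fx=2,fy=2))
```

```text
(no output)
```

View pics/s2.png

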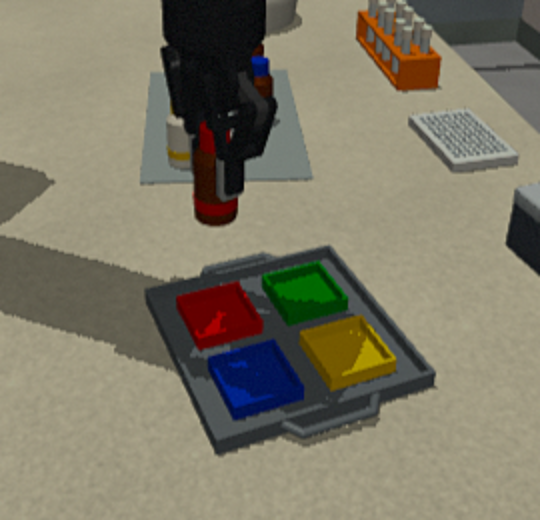

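The red bottle hangs upright at crop (215,190), above the red pocket at (220,315).

jog_arm(translation=[[0, 0, 2], [0, 0, 4.5], [0, 0, 7], [0, 0, 9], [0, 0, 10], [0, 0, 10.6], [0, 0, 11.1], [0, 0, 11.1], [0, 0, 11.1], [0, 0, 11.1], [0, 0, 11.1], [0, 0, 11.1], [0, 0, 11.1], [0, 0, 11.1], [0, 0, 11.1], [0, 0, 11.1], [0, 0, 11.1]], delta_rot=[[0, 0, 0], [0, 0, 0], [0, 0, 0], [0, 0, 0], [0, 0, 0], [0, 0, 0], [0, 0, 0], [0, 0, 0], [0, 0, 0], [0, 0, 0], [0, 0, 0], [0, 0, 0], [0, 0, 0], [0, 0, 0], [0, 0, 0], [0, 0, 0], [0, 0, 0]], hand=[0.3, 0.3, 0.3, 0.3, 0.3, 0.3, 0.3, 0.3, 0.3, 0.3, 0.45, 0.5, 0.55, 0.6, 0.65, 0.65, 0.65])

```text
time_s: 6.28
ee_pos: [488.0, -180.5, 59.3]
tcp_rot: [[0.928, 0.372, -0.0], [0.372, -0.928, 0.0], [-0.0, -0.0, -1.0]]
ft_force: [0.7, -1.0, 0.3]
opening: 55.7
```

jog_arm(translation=[[0, 0, -2], [0, 0, -4.5], [0, 0, -7], [0, 0, -9], [0, 0, -10.5], [0, 0, -11.1], [0, 0, -11.1]], delta_rot=[[0, 0, 0], [0, 0, 0], [0, 0, 0], [0, 0, 0], [0, 0, 0], [0, 0, 0], [0, 0, 0]], hand=[0.65, 0.65, 0.65, 0.65, 0.65, 0.65, 0.65])

```text
time_s: 6.87
ee_pos: [488.9, -181.1, 171.9]
tcp_rot: [[0.928, 0.372, 0.003], [0.372, -0.928, -0.002], [0.002, 0.003, -1.0]]
ft_force: [0.2, -0.1, 0.1]
opening: 55.5
```

jog_arm(translation=[[1, -2.2, 0], [2.5, -5.4, 0], [4, -8.7, 0], [5.5, -12, 0], [7, -15.3, 0], [8.5, -18.6, 0], [10, -21.9, 0], [11.5, -25.2, 0], [13, -28.5, 0], [14.5, -31.8, 0], [15.8, -34.5, 0], [16.5, -36.2, 0], [17.0, -37.1, 0], [17.0, -37.1, 0], [17.0, -37.1, 0], [17.0, -37.1, 0]], delta_rot=[[0, 0, 0], [0, 0, 0], [0, 0, 0], [0, 0, 0], [0, 0, 0], [0, 0, 0], [0, 0, 0], [0, 0, 0], [0, 0, 0], [0, 0, 0], [0, 0, 0], [0, 0, 0], [0, 0, 0], [0, 0, 0], [0, 0, 0], [0, 0, 0]], hand=[0.65, 0.65, 0.65, 0.65, 0.65, 0.65, 0.65, 0.65, 0.65, 0.65, 0.65, 0.65, 0.65, 0.65, 0.65, 0.65])

```text
time_s: 8.2
ee_pos: [507.9, 225.8, 169.7]
tcp_rot: [[0.929, 0.371, -0.001], [0.371, -0.929, -0.001], [-0.001, 0.0, -1.0]]
ft_force: [-0.5, 0.5, -0.2]
opening: 55.0
```

```bash
cat > chk.py <<'E'
from h import *
import sys
t=sys.argv[1]
for n in("top","side"):
    im,d=robot.get_image(n);P=cloud(n,d);cv2.imwrite(f"pics/{n}{t}.png",cv2.resize(im[100:340,60:440,::-1],None,fx=2,fy=2))
    for k,m in masks(im).items():
        m=m&(P[...,2]>78)&(P[...,2]<98)&(d>0)
        N,L,S,C=cv2.connectedComponentsWithStats(m.astype(np.uint8))
        for i in range(1,N):
            if S[i,4]<20: continue
            q=P[L==i];zt=np.percentile(q[:,2],90);print(n,k,S[i,4],zt.round(1),q[q[:,2]>zt-4].mean(0).round(1))
o=robot.get_obs();print(o['ee_pos'],o['time_s'],o['opening'])
E
python3 chk.py 3
```

```text
top red 139 92.4 [ 487.8 -180.4   90.7]
top yellow 106 87.3 [507.  226.1  85.9]
top yellow 120 87.2 [489.5 110.7  85.8]
top blue 66 87.8 [604.4 204.8  86. ]
side red 166 90.7 [ 486.8 -185.3   89.8]
side yellow 40 85.7 [506.2 223.5  84.7]
side yellow 60 85.7 [489.1 106.7  84.6]
side green 26 85.9 [609.2 309.5  85. ]
side blue 37 86.2 [509.3 318.9  85.2]
side blue 45 86.2 [598.2 199.2  84.8]
[508.07444036 225.76123165 170.06720406] 8.3 55.55810764405724
```

View pics/top3.png

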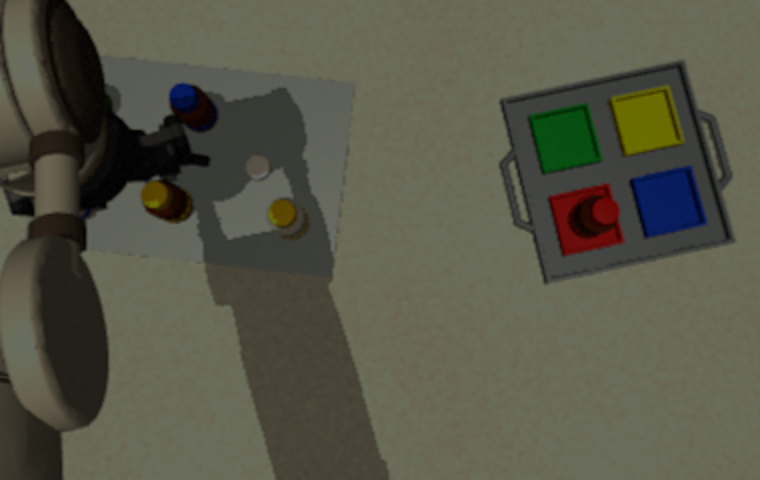

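View pics/side3.png

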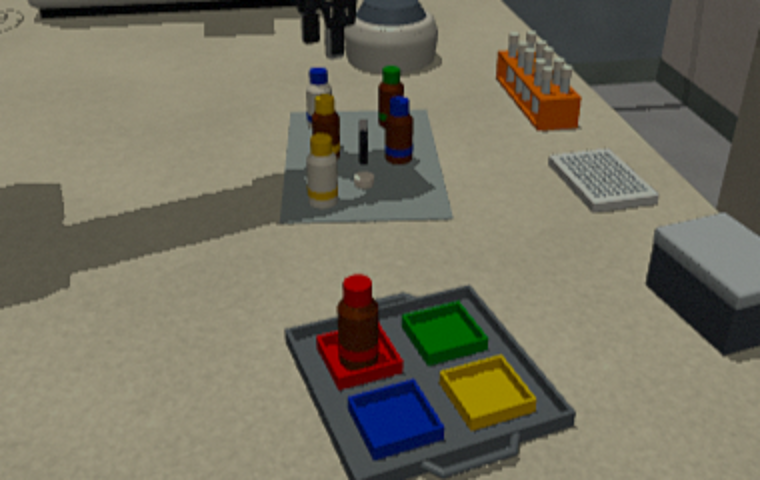

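Red stands upright in its pocket (crop top (605,210), side (358,325)), and the other bottles haven't moved. Yellow is next.

jog_arm(translation=[[0, 0, 3], [0, 0, 6], [0, 0, 9], [0, 0, 10.5], [0, 0, 11.7], [0, 0, 11.7], [0, 0, 11.7], [0, 0, 11.7], [0, 0, 11.7], [0, 0, 11.7], [0, 0, 11.7], [0, 0, 11.7], [0, 0, 11.7], [0, 0, 11.7]], delta_rot=[[0, 0, 0], [0, 0, 0], [0, 0, 0], [0, 0, 0], [0, 0, 0], [0, 0, 0], [0, 0, 0], [0, 0, 0], [0, 0, 0], [0, 0, 0], [0, 0, 0], [0, 0, 0], [0, 0, 0], [0, 0, 0]], hand=[0.65, 0.65, 0.65, 0.65, 0.65, 0.65, 0.65, 0.3, 0.3, 0.3, 0.3, 0.3, 0.3, 0.3])

```text
time_s: 9.47
ee_pos: [509.6, 227.3, 55.2]
tcp_rot: [[0.928, 0.372, 0.004], [0.372, -0.928, 0.0], [0.004, 0.001, -1.0]]
ft_force: [-0.7, 0.1, 6.0]
opening: 34.7
```

jog_arm(translation=[[0, 0, -1.5], [0, 0, -3.5], [0, 0, -6], [0, 0, -8.5], [0, 0, -10.5], [0, 0, -11.7], [0, 0, -11.7], [0, 0, -11.7]], delta_rot=[[0, 0, 0], [0, 0, 0], [0, 0, 0], [0, 0, 0], [0, 0, 0], [0, 0, 0], [0, 0, 0], [0, 0, 0]], hand=[0.3, 0.3, 0.3, 0.3, 0.3, 0.3, 0.3, 0.3])

```text
time_s: 10.13
ee_pos: [508.0, 227.1, 170.2]
tcp_rot: [[0.928, 0.372, 0.001], [0.372, -0.928, 0.0], [0.001, 0.0, -1.0]]
ft_force: [-0.8, 0.3, -2.1]
opening: 34.9
```

jog_arm(translation=[[-0.2, 1, 0], [-0.7, 3, 0], [-1.4, 6.3, 0], [-2.2, 9.9, 0], [-2.9, 13.5, 0], [-3.7, 17.1, 0], [-4.5, 20.7, 0], [-5.3, 24.3, 0], [-6.1, 27.9, 0], [-6.8, 31.5, 0], [-7.6, 35.1, 0], [-8.4, 38.7, 0], [-9.1, 42, 0], [-9.7, 44.7, 0], [-10.1, 46.3, 0], [-10.2, 46.9, 0], [-10.2, 46.9, 0], [-10.2, 46.9, 0], [-10.2, 46.9, 0], [-10.2, 46.9, 0]], delta_rot=[[0, 0, 0], [0, 0, 0], [0, 0, 0], [0, 0, 0], [0, 0, 0], [0, 0, 0], [0, 0, 0], [0, 0, 0], [0, 0, 0], [0, 0, 0], [0, 0, 0], [0, 0, 0], [0, 0, 0], [0, 0, 0], [0, 0, 0], [0, 0, 0], [0, 0, 0], [0, 0, 0], [0, 0, 0], [0, 0, 0]], hand=[0.3, 0.3, 0.3, 0.3, 0.3, 0.3, 0.3, 0.3, 0.3, 0.3, 0.3, 0.3, 0.3, 0.3, 0.3, 0.3, 0.3, 0.3, 0.3, 0.3])

```text
time_s: 11.8
ee_pos: [587.4, -244.8, 170.0]
tcp_rot: [[0.928, 0.373, -0.001], [0.373, -0.928, 0.001], [-0.0, -0.001, -1.0]]
ft_force: [-0.1, -0.5, 0.1]
opening: 35.0
```

jog_arm(translation=[[0, 0, 2], [0, 0, 4.5], [0, 0, 7], [0, 0, 9], [0, 0, 10], [0, 0, 10.6], [0, 0, 11.1], [0, 0, 11.1], [0, 0, 11.1], [0, 0, 11.1], [0, 0, 11.1], [0, 0, 11.1], [0, 0, 11.1], [0, 0, 11.1], [0, 0, 11.1], [0, 0, 11.1], [0, 0, 11.1]], delta_rot=[[0, 0, 0], [0, 0, 0], [0, 0, 0], [0, 0, 0], [0, 0, 0], [0, 0, 0], [0, 0, 0], [0, 0, 0], [0, 0, 0], [0, 0, 0], [0, 0, 0], [0, 0, 0], [0, 0, 0], [0, 0, 0], [0, 0, 0], [0, 0, 0], [0, 0, 0]], hand=[0.3, 0.3, 0.3, 0.3, 0.3, 0.3, 0.3, 0.3, 0.3, 0.3, 0.45, 0.5, 0.55, 0.6, 0.65, 0.65, 0.65])

```text
time_s: 13.22
ee_pos: [587.6, -246.2, 59.3]
tcp_rot: [[0.928, 0.372, -0.0], [0.372, -0.928, 0.0], [-0.0, -0.0, -1.0]]
ft_force: [0.1, 0.3, -1.2]
opening: 55.3
```

jog_arm(translation=[[0, 0, -2], [0, 0, -4.5], [0, 0, -7], [0, 0, -9], [0, 0, -10.5], [0, 0, -11.1], [0, 0, -11.1]], delta_rot=[[0, 0, 0], [0, 0, 0], [0, 0, 0], [0, 0, 0], [0, 0, 0], [0, 0, 0], [0, 0, 0]], hand=[0.65, 0.65, 0.65, 0.65, 0.65, 0.65, 0.65])

```text
time_s: 13.8
ee_pos: [588.5, -246.8, 172.2]
tcp_rot: [[0.928, 0.372, 0.003], [0.372, -0.928, -0.002], [0.002, 0.003, -1.0]]
ft_force: [0.3, -0.0, 0.6]
opening: 55.2
```

jog_arm(translation=[[0.9, -2, 0], [2.4, -5.3, 0], [4, -8.9, 0], [5.6, -12.5, 0], [7.2, -16.1, 0], [8.8, -19.7, 0], [10.4, -23.3, 0], [12, -26.9, 0], [13.6, -30.5, 0], [15.2, -34.1, 0], [16.8, -37.7, 0], [18.4, -41.3, 0], [20, -44.8, 0], [21.4, -48, 0], [22.3, -50, 0], [22.8, -51, 0], [22.8, -51, 0], [22.8, -51, 0], [22.8, -51, 0]], delta_rot=[[0, 0, 0], [0, 0, 0], [0, 0, 0], [0, 0, 0], [0, 0, 0], [0, 0, 0], [0, 0, 0], [0, 0, 0], [0, 0, 0], [0, 0, 0], [0, 0, 0], [0, 0, 0], [0, 0, 0], [0, 0, 0], [0, 0, 0], [0, 0, 0], [0, 0, 0], [0, 0, 0], [0, 0, 0]], hand=[0.65, 0.65, 0.65, 0.65, 0.65, 0.65, 0.65, 0.65, 0.65, 0.65, 0.65, 0.65, 0.65, 0.65, 0.65, 0.65, 0.65, 0.65, 0.65])

```text
time_s: 15.38
ee_pos: [609.8, 310.2, 169.6]
tcp_rot: [[0.929, 0.37, -0.001], [0.37, -0.929, -0.001], [-0.001, 0.001, -1.0]]
ft_force: [0.1, 0.0, 0.4]
opening: 55.6
```

```bash
python3 chk.py 4
```

```text
top red 138 92.1 [ 487.9 -180.4   90.6]
top yellow 131 92.0 [ 587.1 -245.9   90.5]
top yellow 132 87.3 [489.8 110.7  85.9]
top blue 99 87.2 [599.3 205.9  85.7]
top blue 124 87.2 [510.8 323.8  85.9]
side red 168 90.7 [ 486.7 -185.3   89.8]
side yellow 57 86.0 [489.1 107.9  85.1]
side yellow 177 90.5 [ 585.9 -249.6   89.7]
side blue 38 85.5 [509.4 319.6  84.7]
side blue 47 86.3 [597.9 199.6  84.9]
[610.00972189 310.19074586 170.1294012 ] 15.4833 55.43807058824376
```

View pics/side4.png

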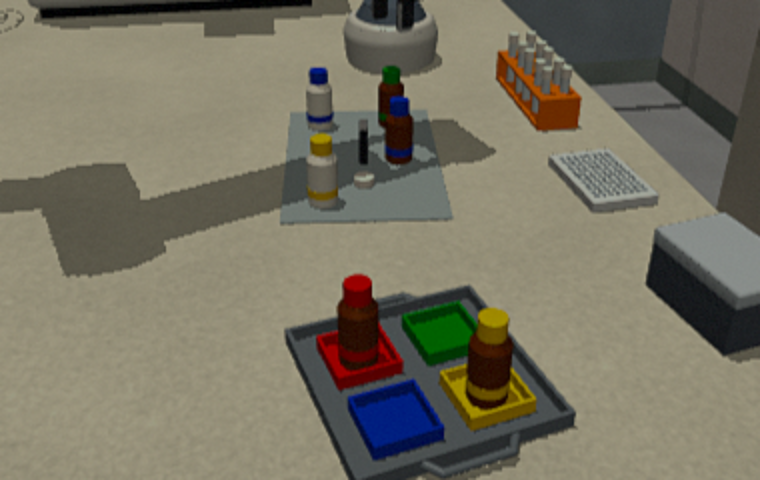

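Yellow stands in its pocket at side crop (490,360). Green is next.

jog_arm(translation=[[0, 0, 3], [0, 0, 6], [0, 0, 9], [0, 0, 10.5], [0, 0, 11.7], [0, 0, 11.7], [0, 0, 11.7], [0, 0, 11.7], [0, 0, 11.7], [0, 0, 11.7], [0, 0, 11.7], [0, 0, 11.7], [0, 0, 11.7], [0, 0, 11.7]], delta_rot=[[0, 0, 0], [0, 0, 0], [0, 0, 0], [0, 0, 0], [0, 0, 0], [0, 0, 0], [0, 0, 0], [0, 0, 0], [0, 0, 0], [0, 0, 0], [0, 0, 0], [0, 0, 0], [0, 0, 0], [0, 0, 0]], hand=[0.65, 0.65, 0.65, 0.65, 0.65, 0.65, 0.65, 0.3, 0.3, 0.3, 0.3, 0.3, 0.3, 0.3])

```text
time_s: 16.65
ee_pos: [611.5, 312.5, 56.0]
tcp_rot: [[0.928, 0.372, 0.004], [0.372, -0.928, 0.001], [0.004, 0.001, -1.0]]
ft_force: [-0.8, -0.3, 6.5]
opening: 34.8
```

jog_arm(translation=[[0, 0, -1.5], [0, 0, -3.5], [0, 0, -6], [0, 0, -8.5], [0, 0, -10.5], [0, 0, -11.7], [0, 0, -11.7], [0, 0, -11.7]], delta_rot=[[0, 0, 0], [0, 0, 0], [0, 0, 0], [0, 0, 0], [0, 0, 0], [0, 0, 0], [0, 0, 0], [0, 0, 0]], hand=[0.3, 0.3, 0.3, 0.3, 0.3, 0.3, 0.3, 0.3])

```text
time_s: 17.32
ee_pos: [609.8, 312.0, 170.7]
tcp_rot: [[0.928, 0.372, 0.001], [0.372, -0.928, 0.0], [0.001, 0.0, -1.0]]
ft_force: [-0.2, -0.3, -2.0]
opening: 35.0
```

Green is held. Its pocket lies at [-21.3, 42.7].

jog_arm(translation=[[-0.5, 1, 0], [-1.5, 3, 0], [-3, 6, 0], [-4.7, 9.4, 0], [-6.4, 12.8, 0], [-8.1, 16.2, 0], [-9.8, 19.6, 0], [-11.5, 23, 0], [-13.2, 26.4, 0], [-14.9, 29.8, 0], [-16.6, 33.2, 0], [-18.2, 36.5, 0], [-19.7, 39.5, 0], [-20.7, 41.5, 0], [-21.2, 42.4, 0], [-21.3, 42.7, 0], [-21.3, 42.7, 0], [-21.3, 42.7, 0], [-21.3, 42.7, 0]], delta_rot=[[0, 0, 0], [0, 0, 0], [0, 0, 0], [0, 0, 0], [0, 0, 0], [0, 0, 0], [0, 0, 0], [0, 0, 0], [0, 0, 0], [0, 0, 0], [0, 0, 0], [0, 0, 0], [0, 0, 0], [0, 0, 0], [0, 0, 0], [0, 0, 0], [0, 0, 0], [0, 0, 0], [0, 0, 0]], hand=[0.3, 0.3, 0.3, 0.3, 0.3, 0.3, 0.3, 0.3, 0.3, 0.3, 0.3, 0.3, 0.3, 0.3, 0.3, 0.3, 0.3, 0.3, 0.3])

```text
time_s: 18.9
ee_pos: [570.6, -162.0, 169.9]
tcp_rot: [[0.928, 0.373, -0.001], [0.373, -0.928, 0.001], [-0.0, -0.001, -1.0]]
ft_force: [0.5, -0.3, -1.4]
opening: 34.9
```

jog_arm(translation=[[0, 0, 2], [0, 0, 4.5], [0, 0, 7], [0, 0, 9], [0, 0, 10], [0, 0, 10.6], [0, 0, 11.1], [0, 0, 11.1], [0, 0, 11.1], [0, 0, 11.1], [0, 0, 11.1], [0, 0, 11.1], [0, 0, 11.1], [0, 0, 11.1], [0, 0, 11.1], [0, 0, 11.1], [0, 0, 11.1]], delta_rot=[[0, 0, 0], [0, 0, 0], [0, 0, 0], [0, 0, 0], [0, 0, 0], [0, 0, 0], [0, 0, 0], [0, 0, 0], [0, 0, 0], [0, 0, 0], [0, 0, 0], [0, 0, 0], [0, 0, 0], [0, 0, 0], [0, 0, 0], [0, 0, 0], [0, 0, 0]], hand=[0.3, 0.3, 0.3, 0.3, 0.3, 0.3, 0.3, 0.3, 0.3, 0.3, 0.45, 0.5, 0.55, 0.6, 0.65, 0.65, 0.65])

```text
time_s: 20.32
ee_pos: [570.6, -163.6, 59.2]
tcp_rot: [[0.928, 0.372, -0.0], [0.372, -0.928, 0.0], [-0.0, -0.0, -1.0]]
ft_force: [0.5, 0.2, 0.1]
opening: 55.7
```

jog_arm(translation=[[0, 0, -2], [0, 0, -4.5], [0, 0, -7], [0, 0, -9], [0, 0, -10.5], [0, 0, -11.1], [0, 0, -11.1]], delta_rot=[[0, 0, 0], [0, 0, 0], [0, 0, 0], [0, 0, 0], [0, 0, 0], [0, 0, 0], [0, 0, 0]], hand=[0.65, 0.65, 0.65, 0.65, 0.65, 0.65, 0.65])

```text
time_s: 20.9
ee_pos: [571.7, -164.1, 172.1]
tcp_rot: [[0.928, 0.372, 0.003], [0.372, -0.928, -0.002], [0.002, 0.003, -1.0]]
ft_force: [-0.4, 0.2, 0.6]
opening: 55.5
```

jog_arm(translation=[[1, -2, 0], [2.5, -5, 0], [4, -8, 0], [5.5, -11, 0], [7, -14, 0], [8.5, -17, 0], [10, -20, 0], [11.5, -23, 0], [13, -26, 0], [14.4, -29, 0], [15.6, -31.5, 0], [16.2, -32.6, 0], [16.4, -33, 0], [16.4, -33, 0], [16.4, -33, 0], [16.4, -33, 0]], delta_rot=[[0, 0, 0], [0, 0, 0], [0, 0, 0], [0, 0, 0], [0, 0, 0], [0, 0, 0], [0, 0, 0], [0, 0, 0], [0, 0, 0], [0, 0, 0], [0, 0, 0], [0, 0, 0], [0, 0, 0], [0, 0, 0], [0, 0, 0], [0, 0, 0]], hand=[0.65, 0.65, 0.65, 0.65, 0.65, 0.65, 0.65, 0.65, 0.65, 0.65, 0.65, 0.65, 0.65, 0.65, 0.65, 0.65])

```text
time_s: 22.23
ee_pos: [600.3, 202.1, 169.9]
tcp_rot: [[0.929, 0.37, -0.001], [0.37, -0.929, -0.001], [-0.001, 0.0, -1.0]]
ft_force: [-0.2, -0.6, -1.0]
opening: 55.8
```

```bash
python3 chk.py 5
```

```text
top red 138 92.1 [ 487.7 -180.2   90.6]
top yellow 134 92.0 [ 586.8 -245.9   90.5]
top yellow 124 87.0 [489.9 110.8  85.6]
top green 119 92.0 [ 570.4 -163.4   90.6]
top blue 21 86.8 [592.1 206.1  85.6]
side red 163 90.7 [ 487.  -185.4   89.7]
side yellow 47 85.9 [490.  105.7  84.7]
side yellow 173 90.9 [ 585.9 -249.8   90. ]
side green 82 91.0 [ 569.5 -166.6   90.1]
side blue 37 86.0 [509.5 320.   84.9]
side blue 44 85.8 [598.3 198.9  84.9]
[600.43611783 202.28821057 170.23482844] 22.3333 55.681197342618056
```

View pics/side5.png

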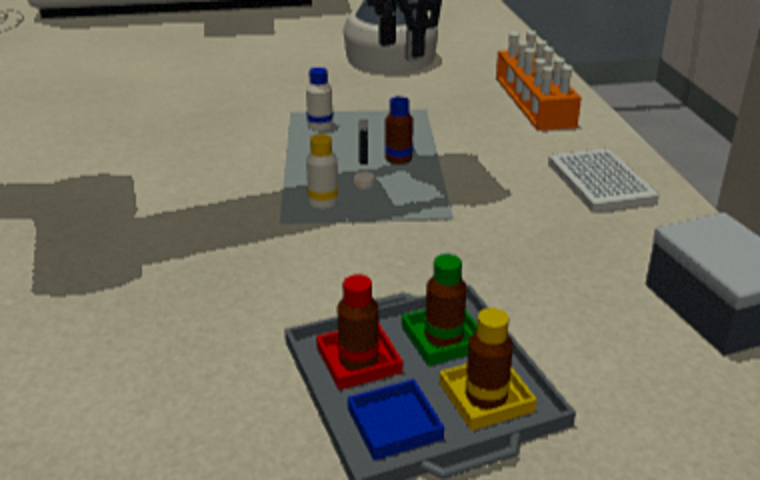

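Green stands in its pocket at side crop (445,310). Blue is last.

jog_arm(translation=[[0, 0, 3], [0, 0, 6], [0, 0, 9], [0, 0, 10.5], [0, 0, 11.7], [0, 0, 11.7], [0, 0, 11.7], [0, 0, 11.7], [0, 0, 11.7], [0, 0, 11.7], [0, 0, 11.7], [0, 0, 11.7], [0, 0, 11.7], [0, 0, 11.7]], delta_rot=[[0, 0, 0], [0, 0, 0], [0, 0, 0], [0, 0, 0], [0, 0, 0], [0, 0, 0], [0, 0, 0], [0, 0, 0], [0, 0, 0], [0, 0, 0], [0, 0, 0], [0, 0, 0], [0, 0, 0], [0, 0, 0]], hand=[0.65, 0.65, 0.65, 0.65, 0.65, 0.65, 0.65, 0.3, 0.3, 0.3, 0.3, 0.3, 0.3, 0.3])

```text
time_s: 23.5
ee_pos: [601.9, 203.9, 55.5]
tcp_rot: [[0.928, 0.372, 0.004], [0.372, -0.928, 0.0], [0.004, 0.001, -1.0]]
ft_force: [-0.4, -1.3, 6.7]
opening: 35.2
```

jog_arm(translation=[[0, 0, -1.5], [0, 0, -3.5], [0, 0, -6], [0, 0, -8.5], [0, 0, -10.5], [0, 0, -11.7], [0, 0, -11.7], [0, 0, -11.7]], delta_rot=[[0, 0, 0], [0, 0, 0], [0, 0, 0], [0, 0, 0], [0, 0, 0], [0, 0, 0], [0, 0, 0], [0, 0, 0]], hand=[0.3, 0.3, 0.3, 0.3, 0.3, 0.3, 0.3, 0.3])

```text
time_s: 24.17
ee_pos: [600.3, 203.7, 170.3]
tcp_rot: [[0.928, 0.372, 0.001], [0.372, -0.928, 0.0], [0.001, 0.0, -1.0]]
ft_force: [-0.7, -0.3, -1.4]
opening: 35.2
```

jog_arm(translation=[[-0.7, 1, 0], [-2, 3, 0], [-4, 6.1, 0], [-6.2, 9.4, 0], [-8.4, 12.8, 0], [-10.6, 16.1, 0], [-12.8, 19.4, 0], [-15, 22.8, 0], [-17.2, 26.1, 0], [-19.4, 29.5, 0], [-21.6, 32.8, 0], [-23.6, 35.9, 0], [-25.2, 38.3, 0], [-26, 39.5, 0], [-26.2, 39.8, 0], [-26.2, 39.8, 0], [-26.2, 39.8, 0], [-26.2, 39.8, 0]], delta_rot=[[0, 0, 0], [0, 0, 0], [0, 0, 0], [0, 0, 0], [0, 0, 0], [0, 0, 0], [0, 0, 0], [0, 0, 0], [0, 0, 0], [0, 0, 0], [0, 0, 0], [0, 0, 0], [0, 0, 0], [0, 0, 0], [0, 0, 0], [0, 0, 0], [0, 0, 0], [0, 0, 0]], hand=[0.3, 0.3, 0.3, 0.3, 0.3, 0.3, 0.3, 0.3, 0.3, 0.3, 0.3, 0.3, 0.3, 0.3, 0.3, 0.3, 0.3, 0.3])

```text
time_s: 25.67
ee_pos: [505.1, -261.4, 169.8]
tcp_rot: [[0.928, 0.373, -0.001], [0.373, -0.928, 0.001], [-0.0, -0.001, -1.0]]
ft_force: [-0.1, 0.2, -0.2]
opening: 34.9
```

jog_arm(translation=[[0, 0, 2], [0, 0, 4.5], [0, 0, 7], [0, 0, 9], [0, 0, 10], [0, 0, 10.6], [0, 0, 11.1], [0, 0, 11.1], [0, 0, 11.1], [0, 0, 11.1], [0, 0, 11.1], [0, 0, 11.1], [0, 0, 11.1], [0, 0, 11.1], [0, 0, 11.1], [0, 0, 11.1], [0, 0, 11.1]], delta_rot=[[0, 0, 0], [0, 0, 0], [0, 0, 0], [0, 0, 0], [0, 0, 0], [0, 0, 0], [0, 0, 0], [0, 0, 0], [0, 0, 0], [0, 0, 0], [0, 0, 0], [0, 0, 0], [0, 0, 0], [0, 0, 0], [0, 0, 0], [0, 0, 0], [0, 0, 0]], hand=[0.3, 0.3, 0.3, 0.3, 0.3, 0.3, 0.3, 0.3, 0.3, 0.3, 0.45, 0.5, 0.55, 0.6, 0.65, 0.65, 0.65])

```text
time_s: 27.08
ee_pos: [504.9, -263.2, 59.3]
tcp_rot: [[0.928, 0.372, -0.0], [0.372, -0.928, 0.0], [-0.0, -0.0, -1.0]]
ft_force: [-0.2, -0.9, -0.6]
opening: 56.0
```

jog_arm(translation=[[0, 0, -2], [0, 0, -4.5], [0, 0, -7], [0, 0, -9], [0, 0, -11], [0, 0, -12], [-1, 0, -12], [-3, 0, -12], [-6, 0, -12], [-9, 0, -12], [-11, 0, -12], [-12, 0, -12], [-12, 0, -12], [-12, 0, -12], [-12, 0, -12]], delta_rot=[[0, 0, 0], [0, 0, 0], [0, 0, 0], [0, 0, 0], [0, 0, 0], [0, 0, 0], [0, 0, 0], [0, 0, 0], [0, 0, 0], [0, 0, 0], [0, 0, 0], [0, 0, 0], [0, 0, 0], [0, 0, 0], [0, 0, 0]], hand=[0.65, 0.65, 0.65, 0.65, 0.65, 0.65, 0.65, 0.65, 0.65, 0.65, 0.65, 0.65, 0.65, 0.65, 0.65])

```text
time_s: 28.33
ee_pos: [394.1, -307.4, 178.9]
tcp_rot: [[0.928, 0.372, 0.0], [0.372, -0.928, 0.001], [0.0, -0.0, -1.0]]
ft_force: [0.6, 0.8, -0.2]
opening: 56.2
```

```bash
python3 chk.py 6
```

```text
top red 135 92.1 [ 487.9 -180.3   90.9]
top yellow 132 91.9 [ 587.2 -245.9   90.5]
top yellow 134 87.7 [489.9 111.1  86. ]
top green 116 92.4 [ 570.5 -163.4   90.7]
top blue 127 92.2 [ 504.9 -263.4   90.6]
top blue 126 87.3 [510.9 323.8  85.8]
side red 173 90.6 [ 487.  -185.4   89.7]
side yellow 57 86.0 [489.1 107.3  84.7]
side yellow 182 90.9 [ 585.8 -250.    89.8]
side green 127 90.8 [ 569.4 -167.6   89.9]
side blue 40 86.2 [509.  319.7  85.1]
side blue 219 90.8 [ 503.5 -267.7   89.8]
[ 394.32925103 -307.34509556  179.15554355] 28.4333 55.42631092700083
```

View pics/side6.png

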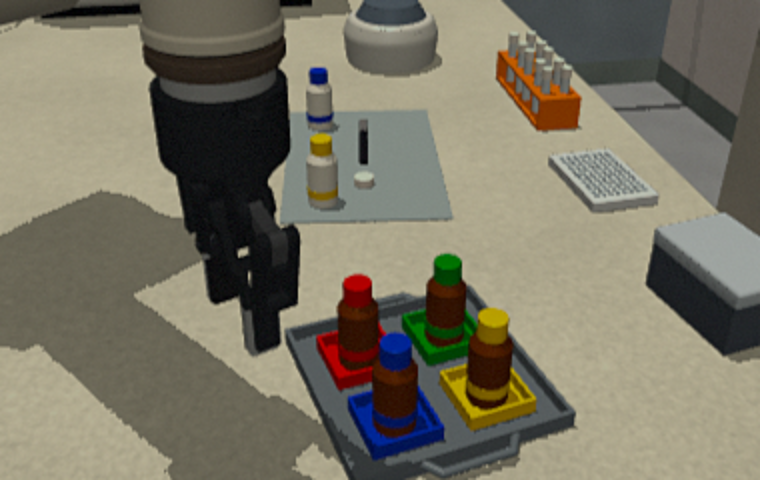

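View pics/top6.png

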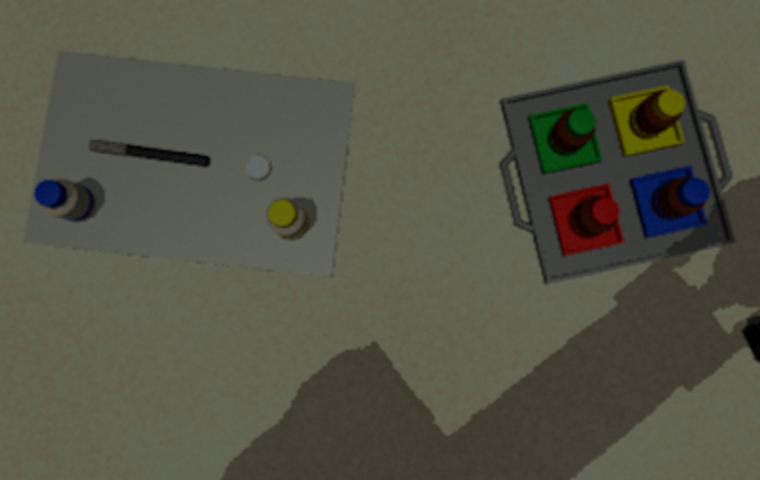

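All four bottles stand upright in their matching pockets. Both white bottles are still in place and the gripper is clear.

```bash
python3 -c "
from plant import robot
print(robot.sign_off())"
```

```text
the job is handed in; nothing more can be done
None
```

All four brown bottles (red, yellow, green, blue) are in the pockets of their cap colour, and the job was handed in at about 28.4 s. I gripped each one by its body, set it down in its pocket and backed the gripper away.

**Brown bottles:** In the last top-view check, each cap centre was within about 1.5 mm of the pocket centre measured in that view. Cap tops were at 91–92 mm, which fits a bottle standing on a pocket floor, and all four looked upright in both views.

**White bottles:** Both still stand where they began, within about 1 mm in the top view.

**Disagreements:** None of the checks failed, but the readings did not agree exactly:
- **Side camera:** its cap positions read 1–5 mm lower in y than the top camera's, because it sees mostly the near side of each cap. Its pocket-rim measurements were about 1–2.5 mm off the top view, so I aimed between the two.
- **Wrist camera:** its one look agreed with the top camera to within 1–3 mm.

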